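Rinse the gouge and show its edge to the inspection camera

ROBOT

A 6-joint arm with a two-finger parallel gripper is mounted at the origin on the work surface. World frame = base frame: x ahead of the robot, y to its left, z up, the work surface at z = 0. Lengths are in mm, angles in rad, forces in N, time in s.
With the tool pointing down it reaches from about 350 to 775 mm from the base axis. Payload 7.3 kg.
Tool frame: the origin (TCP) lies on the centre line of the jaws, within the pads' length; the fingertips stand finger_overhang ahead of it and the grasp point (between the pads) is the TCP (finger_overhang is the distance from the TCP to the fingertips, in mm); x points along the fingers, z is the direction in which the jaws open and shut, and the axes are right-handed (so a half turn about x gives the same grasp; the last joint's range is limited). The gripper opens to 92 mm and grips with 3 to 60 N. Pads are 19 mm wide; open, the fingers measure 130 mm over their backs; the gripper's body (75 mm by 190 mm) begins 47 mm behind the grasp point.
Start: joints at [-1.346, 0.342, 1.524, -0, 1.275, -0.146], TCP at [190.263, -489.331, 222.641] pointing down, gripper open.
Joint ranges: [-2.53, 2.53], [-0.77, 2.02], [0.04, 2.7], [-1, 4.14], [0.28, 2.66], [-3.11, 3.11]. Speed limits (rad/s): [2.57, 2.57, 3.14, 3.14, 3.14, 3.14].

INTERFACE

Orientations are given as a 3x3 rotation matrix whose columns are the frame's x, y, z axes.
In Python, from bench import get_obs, snapshot, close_job, finger_overhang gives the robot as it stands.
- The arm moves only by the shell command python3 -m handwheel 'ROWS' [OPENING]. ROWS is JSON, a list that holds one entry, the list of rows, each a list of 4 numbers: the shift along the tool's x, y, z in units of 25 mm (1.0 is 25 mm), then the turn about the tool's x in units of 8 degrees (1.0 is 8 degrees). A call has 1 to 20 rows; each row is the pose to reach, as a shift and turn from the pose commanded when the call began, along the tool's axes at that moment; what a row does not reach only later rows make up. A row lasts 1/8 s, in which the tool goes at most 62.5 mm and 10.7 degrees, less where a joint would pass 70% of its speed; a pose out of reach is approached as far as the arm can. A call with a gripper value outside its range is refused whole. OPENING is the opening, from 0 (shut) to 1 (fully open), set as the call begins (- or left out, the last holds). The fingers move at their own pace and stop on an object; the grip force is fixed at half the most. Time passes only in rows, so rows that repeat a pose let the fingers close. It gives the time, the measured TCP pose, the force and the opening at its end, in the units of the state.
- get_obs(): the state, without advancing time (a new reading comes with each control period).
- snapshot(name): name is "scene" or "side" or "wrist"; returns a dict with "pixels" (480x640x3 uint8, red, green, blue), "intrinsics" (3x3 intrinsics, pixels), "k1" (the pictures are not rectified: a ray, as slopes to the right and down, at radius r is drawn at 1 + k1 r^2 times it, then the intrinsics apply), "rvec" (rotation vector, rad) and "tvec" (3), from world to camera coordinates, as OpenCV has them. Camera axes: x right, y down, z forward; pixel columns grow to the right and rows downward; lengths in mm; the calibration is good to about 2 mm. A picture is of the moment at which its call begins. There is no depth.
- close_job(): hands the job in, once; it reports no verdict.
The state is a dict: "time": time; "joints": joint angles; "joint_velocities": joint speeds; "joint_torque": joint torques, N m; "tcp_pos": TCP position; "tcp_rot": TCP orientation; "contact_force": force on the tool from outside, world axes, zero at the start; "wrist_torque": the same for the moment, N m; "opening": finger opening in mm.
Only numpy, scipy, OpenCV 4.12 (cv2) and the standard library are available. Lean on these libraries where they do the work, as an engineer would, in place of code of your own. Each camera call takes 0.05 s, during which the arm holds its last target.

TASK

Take the big gouge (the tallest tool, with the straight stout handle) out of the tool block, dip the end of its blade about 3 cm below the rim into the steel rinsing cup, and then hold it up in the air to the small inspection camera for an end-on look at the edge: cutting edge centred in front of the lens, 60 mm from the glass, the gouge in line with the lens axis with its handle pointing away from the camera. Finish while still holding it there motionless; do not touch the camera, and leave the cup standing in its place and the other two tools standing in the block.

Things in the scene. Friction and masses are not known exactly. Their poses are not given: they have to be found in the camera images.
- gouge: The big gouge, upright in any hole of the tool block, blade down. Origin on its axis at the shoulder resting on the block; z from blade to handle. Straight round wooden handle, 28 mm diameter, from shoulder to z=+100 mm, thin steel band near the top. Below: 19.6 mm brass ferrule 16 mm long, shank, curved steel blade 15 mm wide, edge at z=-70 mm. About 0.12 kg. Any turn of grasp about it serves.
- gouge_tip (a point): Middle of the gouge's cutting edge, on the tool's axis 70 mm below the shoulder (hidden in the block at the start).
- rack: Fixed wooden tool block 70 x 190 x 75 mm high, origin at the centre of its underside, z up. Three round 21 mm through holes, at y = -62, 0 and +62 mm along its long (y) axis; the space beside the row (along its x) is free for the fingers. Lift a tool straight up: the gouge by more than 70 mm to clear the block.
- veiner: A smaller tool in the block, to be left there: straight round handle 25 mm in diameter, only 70 mm long (top 145 mm above the table). Origin at its shoulder on top of the block, z up.
- palm_tool: A palm tool in the block, to be left there: short handle with a mushroom knob 38 mm across, 55 mm long (top 130 mm above the table). Origin at its shoulder on top of the block, z up.
- cup: Loose open stainless steel rinsing cup, standing upright, empty (the water is not modelled), 70 mm high, mouth 80 mm across the outside, wall about 3 mm, tapering a little to its foot; inner floor within 8 mm of the table; 0.3 kg. Origin at the centre of its underside, z up.
- cup_rim (a point): Centre of the cup's mouth, 70 mm above the table.
- scope: Stand of the inspection camera, fixed to the table: dark steel base plate 110 x 100 x 12 mm with two aluminium cheeks up to 72 mm, origin on the underside, z up. The lens leans towards its -x.
- scope_head: The inspection camera: a round barrel 48 mm in diameter, 70 mm long, fixed in its stand, looking obliquely up. Origin at the centre of the barrel's rear end; z is the lens axis, pointing out of the lens, 30 degrees from vertical, leaning to the stand's -x. The gouge's z must point the same way as this z.
- lens (a point): Centre of the lens glass at the front of the barrel, 70 mm along its axis from scope_head, about 95 mm above the table.
- focus (a point): The point on the lens axis 60 mm in front of the glass (about 147 mm above the table), where the cutting edge's middle must be held; it is empty air.
There are look-alikes about, which are no part of the job. Leave any pink look-alike of the gouge alone.

How it is judged:
By the outcome, as a careful person would: the job done as asked, in the order asked, and still so for the second after the job is handed in, while the arm keeps its last pose, push and grip.
It also fails if it takes over 48 s, if anything falls off the work surface, if the arm or the gripper's body presses on something with over 40 N, if the wrist force passes 120 N, or if a joint passes its speed limit or range.

## Working session

There is one attempt and no reset: what is moved stays moved. The work goes in short steps, Python scripts to look and compute and a shell command to move; the robot and the scene stay as the last step left them, time stands still between calls to the robot, and variables do not carry over. Pictures are saved under pics/ and viewed, and the job is handed in when it is done.

```bash
ls && mkdir -p pics && cat > h.py <<'E'
import numpy as np, cv2
from bench import get_obs, snapshot, close_job, finger_overhang
def snap(n,f):
    s=snapshot(n); cv2.imwrite('pics/'+f+'.png',s['pixels'][:,:,::-1]); np.savez('pics/'+f+'.npz',**s); return s
def load(f): return dict(np.load('pics/'+f+'.npz'))
def ray(s,u,v):
    K=np.array(s['intrinsics']);k=float(s['k1']);R=cv2.Rodrigues(np.array(s['rvec'],float))[0];t=np.array(s['tvec'],float).ravel()
    p=cv2.undistortPoints(np.array([[[u,v]]],float),K,np.array([k,0,0,0.]))[0,0]
    d=R.T@np.array([p[0],p[1],1]); return -R.T@t,d/np.linalg.norm(d)
def plane(s,u,v,z):
    c,d=ray(s,u,v); return c+d*(z-c[2])/d[2]
def tri(a,b):
    (c1,d1),(c2,d2)=a,b
    A=np.stack([d1,-d2],1);x=np.linalg.lstsq(A,c2-c1,rcond=None)[0]
    p,q=c1+x[0]*d1,c2+x[1]*d2; return (p+q)/2,np.linalg.norm(p-q)
def proj(s,P):
    return cv2.projectPoints(np.array(P,float).reshape(-1,1,3),np.array(s['rvec'],float),np.array(s['tvec'],float),np.array(s['intrinsics'],float),np.array([float(s['k1']),0,0,0.]))[0].reshape(-1,2)
E
python3 - <<'E'
from h import *
for n in ['scene','side','wrist']:
    s=snap(n,n+'0'); print(n,ray(s,320,240))
print(get_obs(),finger_overhang)
E
```

```text
pics
scene (array([1084.68700906, -416.55911578,  821.76601205]), array([-0.56314003,  0.42305635, -0.70985677]))
side (array([535.4266091 , 793.80075939, 968.26331609]), array([-3.15613231e-05, -7.00848797e-01, -7.13309864e-01]))
wrist (array([ 253.6056665 , -463.35092646,  383.66097737]), array([-0.24243587, -0.08455889, -0.96647537]))
{'time': 0.15, 'joints': array([-1.34600666e+00,  3.42546094e-01,  1.52479302e+00,  1.34732312e-05,
        1.27538322e+00, -1.45990598e-01]), 'joint_velocities': array([ 0.00077412, -0.00434434, -0.00295056, -0.00022381,  0.00037199,
        0.00031164]), 'joint_torque': array([ 1.00028530e-03, -4.31470335e+01, -2.44355267e+01,  7.17811310e-02,
        5.38529386e-02, -8.52483140e-05]), 'tcp_pos': array([ 190.19110833, -489.01432674,  222.11481259]), 'tcp_rot': array([[-2.39243056e-04,  9.32046353e-01,  3.62338984e-01],
       [ 1.10413674e-03,  3.62339020e-01, -9.32045715e-01],
       [-9.99999362e-01,  1.77086321e-04, -1.11579372e-03]]), 'contact_force': array([-0.32468835,  0.56881558,  0.04057002]), 'wrist_torque': array([-0.01701617, -0.04887468, -0.04367076]), 'opening': 91.83816306108125} 19.0
```

View pics/scene0.png

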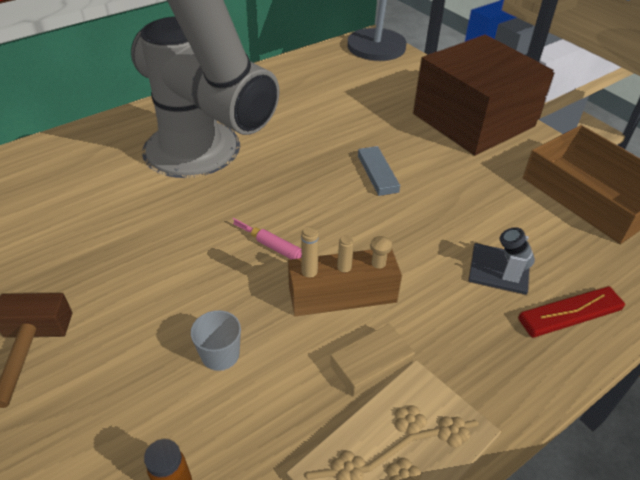

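View pics/side0.png

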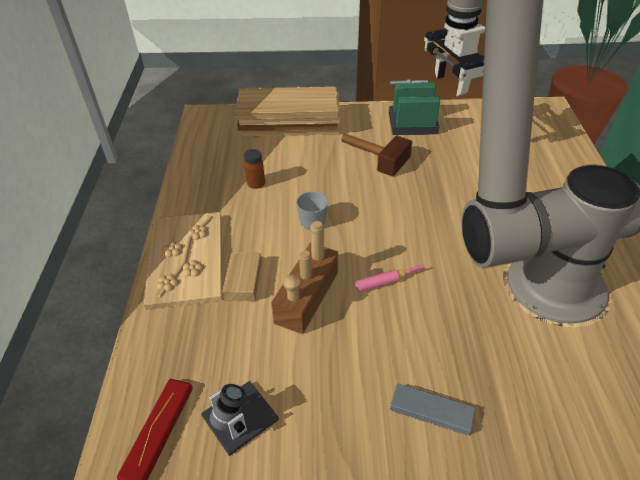

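View pics/wrist0.png

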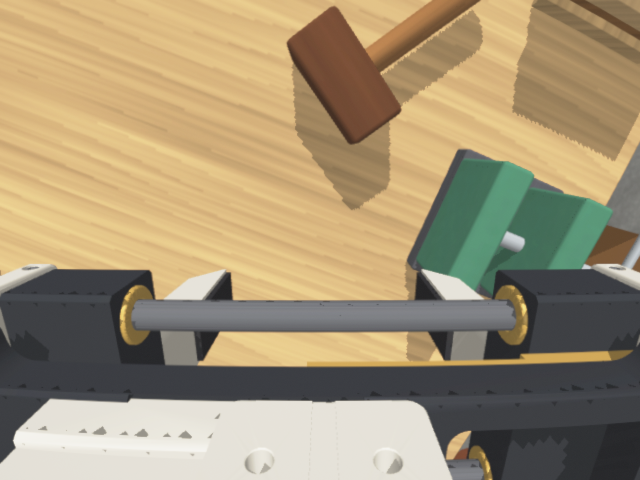

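```bash
python3 - <<'E'
from h import *
def crop(f,x0,y0,x1,y1,k,o):
    im=cv2.imread('pics/%s.png'%f)[y0:y1,x0:x1]; cv2.imwrite('pics/%s.png'%o,cv2.resize(im,None,fx=k,fy=k,interpolation=cv2.INTER_CUBIC))
crop('scene0',455,215,555,305,6,'c1')
crop('side0',190,370,290,460,6,'c2')
crop('scene0',280,220,410,320,6,'c3')
crop('side0',260,180,350,340,4,'c4')
E
```

```text
(no output)
```

View pics/c1.png

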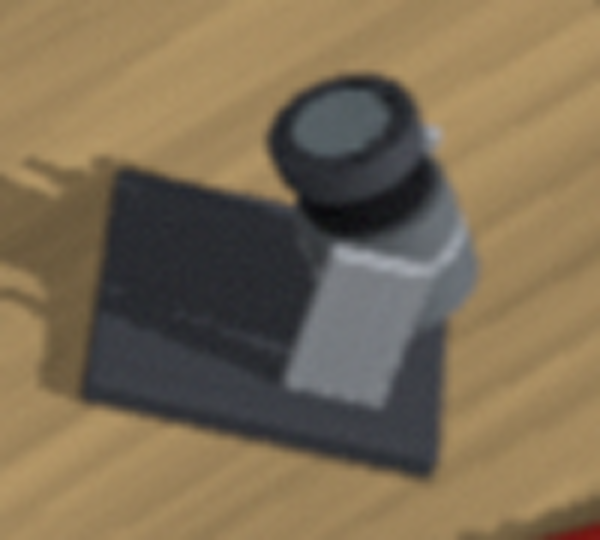

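View pics/c2.png

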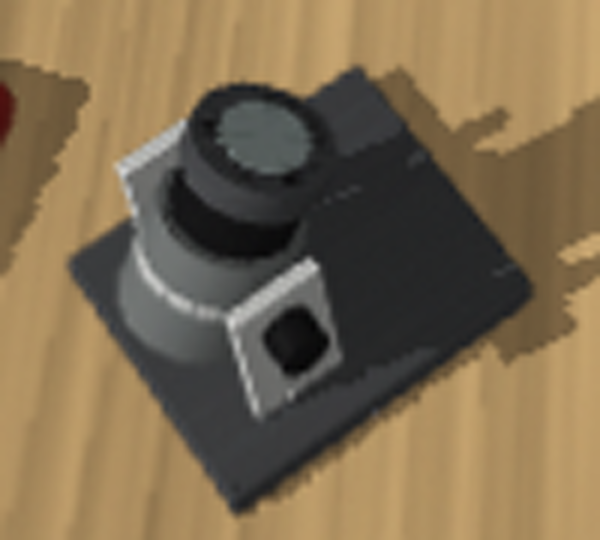

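View pics/c3.png

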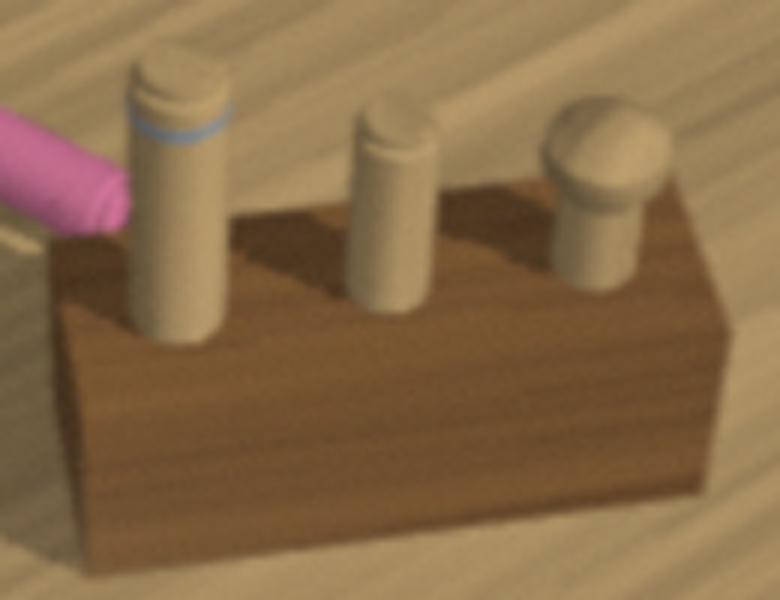

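View pics/c4.png

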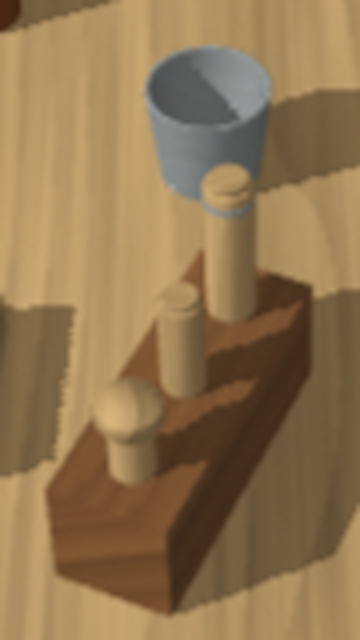

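```bash
python3 - <<'E'
from h import *
np.set_printoptions(precision=1,suppress=True)
a=load('scene0');b=load('side0')
A=lambda x,y,x0,y0,k:(x0+(x+.5)/k-.5,y0+(y+.5)/k-.5)
S=lambda x,y:A(x,y,280,220,6); D=lambda x,y:A(x,y,260,180,4)
def both(p,q,z=None):
    t=tri(ray(a,*p),ray(b,*q)); print(t, plane(a,*p,z) if z else '', plane(b,*q,z) if z else '')
print('gouge top');both(S(181,72),D(229,181),175)
print('veiner top');both(S(401,118),D(181,298),145)
print('gouge base z75');both(S(176,322),D(233,306),75)
print('block corners')
both(S(728,330),D(50,490),75);both(S(672,180),D(168,540),75);both(S(50,240),D(310,290),75);both(S(85,345),D(202,252),75)
print('lens');both(A(340,123,455,215,6),A(265,138,190,370,6),95)
S1=lambda x,y:A(x,y,455,215,6);D1=lambda x,y:A(x,y,190,370,6)
for p in [(118,172),(88,385),(433,462)]: print('scene base',plane(a,*S1(*p),12))
for p in [(360,68),(533,288),(240,500),(70,262)]: print('side base',plane(b,*D1(*p),12))
# cup mask
for n,s,r in [('scene',a,(180,300,260,385)),('side',b,(285,185,340,235))]:
    im=s['pixels'].astype(int);m=((im[...,2]>im[...,0]+5)).astype(np.uint8)
    x0,y0,x1,y1=r;mm=np.zeros_like(m);mm[y0:y1,x0:x1]=m[y0:y1,x0:x1]
    ys,xs=np.nonzero(mm);print(n,xs.min(),xs.max(),ys.min(),ys.max(),len(xs))
    im=s['pixels'][y0-5:y1+5,x0-5:x1+5,::-1];cv2.imwrite('pics/cup_%s.png'%n,cv2.resize(im,None,fx=6,fy=6,interpolation=cv2.INTER_CUBIC))
E
```

```text
gouge top
(array([542.6, -32.1, 172.1]), np.float64(3.0144160413259513)) [546.7 -33.5 175. ] [541.3 -30.3 175. ]
veiner top
(array([568.6,  24.7, 143.5]), np.float64(2.997030372974934)) [571.4  24.  145. ] [567.3  25.  145. ]
gouge base z75
(array([542.8, -34. ,  72.4]), np.float64(4.6812956769302625)) [547.2 -34.8  75. ] [540.9 -33.4  75. ]
block corners
(array([638.8,  94.7,  74.5]), np.float64(3.502018652599904)) [640.9  94.8  75. ] [637.2  94.   75. ]
(array([578.5, 124.8,  68.7]), np.float64(5.846145848719852)) [585.8 120.9  75. ] [575.7 127.6  75. ]
(array([497.6, -46. ,  73.1]), np.float64(0.8312130734690991)) [499.6 -46.8  75. ] [497.4 -44.5  75. ]
(array([554.2, -66.6,  88.4]), np.float64(8.87644701307941)) [539.5 -61.3  75. ] [558.1 -76.1  75. ]
lens
(array([694.7, 310.5,  95. ]), np.float64(3.269239316836856)) [696.2 311.1  95. ] [693.2 309.7  95. ]
scene base [624.8 314.3  12. ]
scene base [685.1 237.1  12. ]
scene base [769.  302.5  12. ]
side base [679.5 239.3  12. ]
side base [619.7 317.2  12. ]
side base [704.  381.6  12. ]
side base [765.2 304.8  12. ]
scene 192 238 312 369 1365
side 314 325 195 208 14
```

View pics/cup_scene.png

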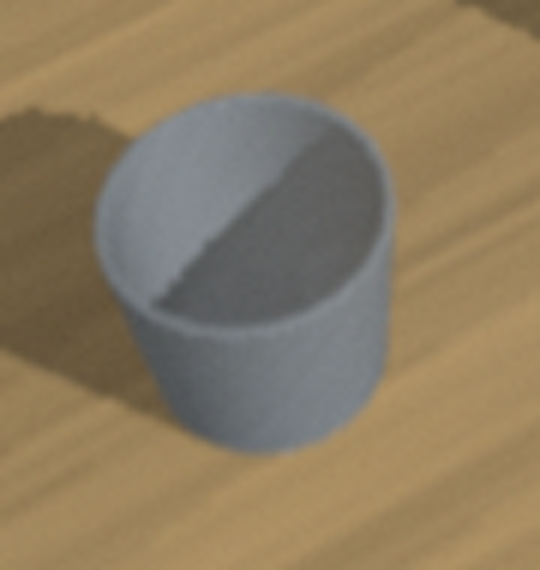

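View pics/cup_side.png

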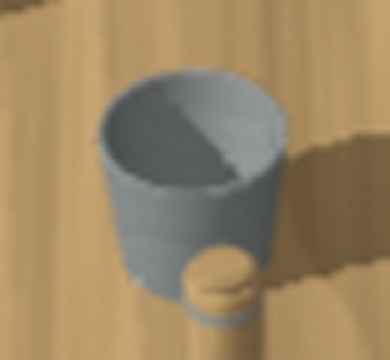

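```bash
cat >> h.py <<'E'
def go(P,zang=None):
    o=get_obs();R=np.array(o['tcp_rot']);p=np.array(o['tcp_pos'])
    d=R.T@(np.array(P,float)-p)/25
    cur=np.degrees(np.arctan2(R[1,2],R[0,2]))
    t=0 if zang is None else -(((zang-cur+180)%360)-180)/8
    print('rows',np.round(np.append(d,t),3),'cur',np.round(p,1),'zang',round(cur,2),'x',R[:,0].round(3),'op',round(o['opening'],1),'F',np.round(o['contact_force'],1),'t',o['time'],'q6',o['joints'][5].round(2))
E
python3 - <<'E'
from h import *
a=load('scene0');b=load('side0')
print('cup',tri(ray(a,215.7,330),ray(b,312.3,201.5)),plane(a,215.7,330,70),plane(b,312.3,201.5,70))
go([543,-33,240],-25)
E
```

```text
cup (array([ 554.24264007, -223.62651749,   68.1780452 ]), np.float64(4.052379336015117)) [ 557.76531486 -223.4960837    70.        ] [ 552.61887773 -223.4287258    70.        ]
rows [ -0.699  19.763 -11.888  -5.47 ] cur [ 190.2 -489.   222.1] zang -68.76 x [-0.     0.001 -1.   ] op 91.8 F [-0.3  0.6  0. ] t 0.15 q6 -0.15
```

Candidates for the gouge in the scene view:
- Tall straight handle with steel band at (310,253). This is my choice, and the crop c3 confirms the band and that it is the tallest.
- Veiner at (345,254).
- Palm tool at (381,250).
- Pink look-alike at (270,240).

The cup is at (217,340) and the camera at (512,236).

```bash
python3 -m handwheel '[[[-0.7,2,-1.2,-0.5],[-0.7,4,-2.4,-1.5],[-0.7,6,-3.6,-2.5],[-0.7,8,-4.8,-3.5],[-0.7,10,-6,-4.5],[-0.7,12,-7.2,-5.47],[-0.7,14,-8.4,-5.47],[-0.7,16,-9.6,-5.47],[-0.7,18,-10.8,-5.47],[-0.7,19.8,-11.9,-5.47],[-0.7,19.8,-11.9,-5.47],[-0.7,19.8,-11.9,-5.47],[-0.7,19.8,-11.9,-5.47],[-0.7,19.8,-11.9,-5.47]]]' 1; python3 - <<'E'
from h import *
go([543.5,-32.5,143],-25)
snap('wrist','w1');snap('side','s1')
E
```

```text
time: 1.9
tcp_pos: [543.4, -33.7, 240.3]
tcp_rot: [[0.0, 0.424, 0.906], [-0.0, 0.906, -0.424], [-1.0, -0.0, 0.0]]
contact_force: [-0.0, 0.9, -0.3]
opening: 91.7
rows [ 3.892  0.044 -0.018 -0.012] cur [543.4 -33.7 240.3] zang -25.09 x [ 0. -0. -1.] op 91.7 F [-0.   0.9 -0.3] t 1.9 q6 0.24
```

View pics/w1.png

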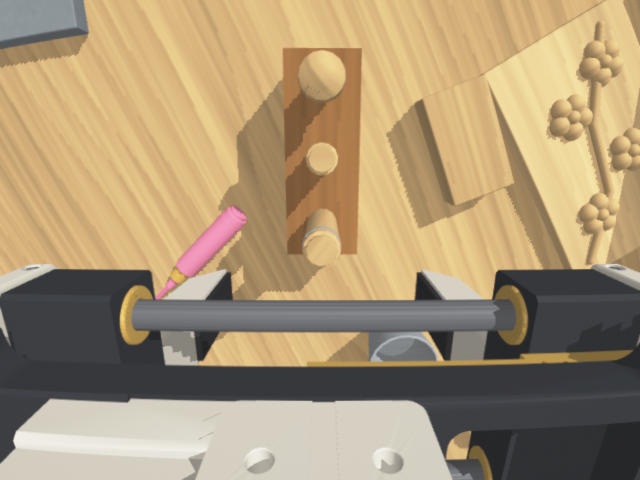

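View pics/s1.png

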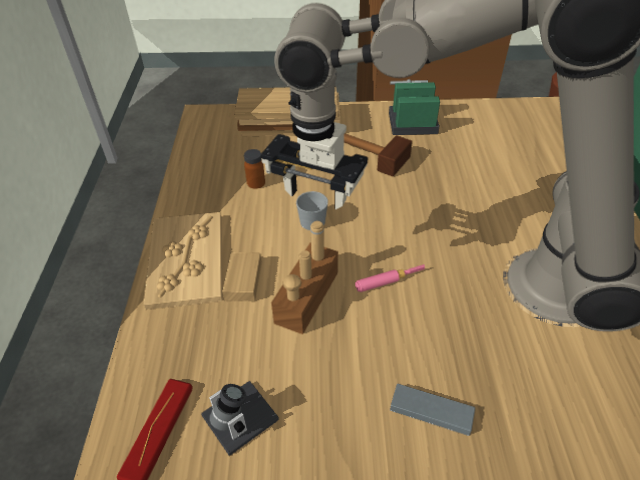

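```bash
python3 - <<'E'
from h import *
w=load('w1')
print(plane(w,322,250,175),plane(w,322,159,145), plane(w,320.5,150,75))
print(proj(w,[[543.4,-33.7,240.3],[543.5,-32.5,143]]))
E
```

```text
[543.0977651 -32.2273819 175.       ] [568.93054129  22.9790503  145.        ] [570.21102215  29.39103251  75.        ]
[[323.45951902 288.86571251]
 [322.70699626 238.42185539]]
```

```bash
python3 -m handwheel '[[[0,0.05,0,0],[1,0.05,0,0],[2,0.05,0,0],[3,0.05,0,0],[3.5,0.05,0,0],[3.88,0.05,0,0],[3.88,0.05,0,0],[3.88,0.05,0,0]]]' 1;  python3 -m handwheel '[[[0,0,0,0],[0,0,0,0],[0,0,0,0],[0,0,0,0],[0,0,0,0],[0,0,0,0],[0,0,0,0],[0,0,0,0]]]' 0; python3 - <<'E'
from h import *
go([543.5,-32.5,143],-25)
snap('side','s2')
E
```

```text
time: 3.0
tcp_pos: [544.9, -31.7, 143.9]
tcp_rot: [[0.001, 0.423, 0.906], [-0.0, 0.906, -0.423], [-1.0, 0.0, 0.001]]
contact_force: [-0.3, 0.3, 0.1]
opening: 91.4
time: 4.0
tcp_pos: [544.3, -31.5, 143.1]
tcp_rot: [[-0.0, 0.423, 0.906], [-0.0, 0.906, -0.423], [-1.0, -0.0, -0.0]]
contact_force: [-0.8, -0.4, -0.8]
opening: 27.2
rows [ 0.002 -0.048 -0.014  0.001] cur [544.3 -31.5 143.1] zang -24.99 x [-0. -0. -1.] op 27.2 F [-0.8 -0.4 -0.8] t 4.0 q6 0.24
```

View pics/s2.png

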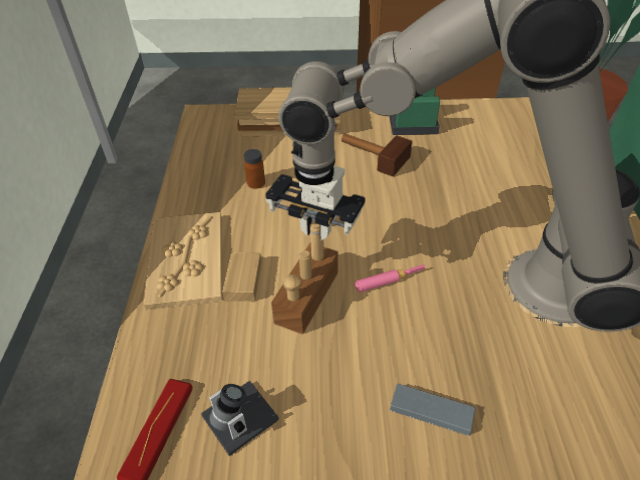

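```bash
python3 -m handwheel '[[[-0.5,0,0,0],[-1.2,0,0,0],[-2,0,0,0],[-3,0,0,0],[-4,0,0,0],[-4.4,0,0,0],[-4.4,0,0,0],[-4.4,0,0,0]]]' 0; python3 - <<'E'
from h import *
go([555.2,-223.5,253],-25)
snap('side','s3');snap('scene','a3')
E
```

```text
time: 5.05
tcp_pos: [543.8, -31.4, 252.1]
tcp_rot: [[-0.002, 0.423, 0.906], [0.0, 0.906, -0.423], [-1.0, -0.001, -0.002]]
contact_force: [0.1, 0.4, -1.2]
opening: 27.6
rows [-3.900e-02 -6.771e+00  3.658e+00  1.000e-03] cur [543.8 -31.4 252.1] zang -25.0 x [-0.002  0.    -1.   ] op 27.6 F [ 0.1  0.4 -1.2] t 5.05 q6 0.24
```

View pics/s3.png

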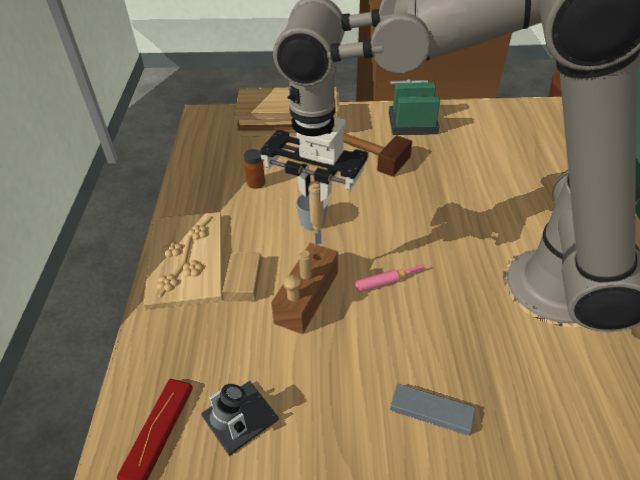

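View pics/a3.png

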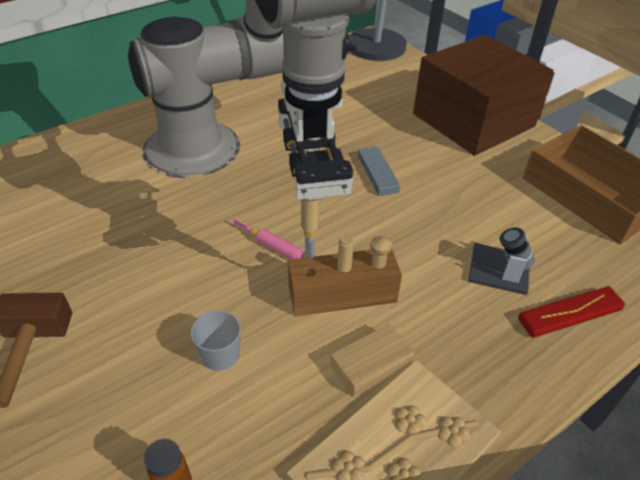

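The gouge is out: it hangs vertically with its blade above the block at scene (310,248). The other tools and the cup haven't moved. Next, the dip.

```bash
python3 -m handwheel '[[[0,-1,0.5,0],[0,-2.7,1.4,0],[0,-4.5,2.4,0],[0,-6,3.2,0],[0,-6.77,3.66,0],[0,-6.77,3.66,0],[0,-6.77,3.66,0],[0,-6.77,3.66,0]]]' 0;  python3 -m handwheel '[[[1,0,0,0],[2,0,0,0],[2.7,0,0,0],[3,0,0,0],[3,0,0,0],[3,0,0,0]]]' 0; python3 - <<'E'
from h import *
go([555.2,-223.5,253],-25)
snap('side','s4');snap('scene','a4')
a=cv2.imread('pics/s4.png')[150:250,230:380];b=cv2.imread('pics/a4.png')[250:390,150:300]
cv2.imwrite('pics/c5.png',np.hstack([cv2.resize(a,(400,267)),cv2.resize(b,(400,373))[:267]]))
cv2.imwrite('pics/c6.png',cv2.resize(b,None,fx=4,fy=4))
E
```

```text
time: 6.15
tcp_pos: [555.9, -222.2, 253.3]
tcp_rot: [[0.0, 0.421, 0.907], [0.0, 0.907, -0.421], [-1.0, 0.0, 0.0]]
contact_force: [0.7, -0.6, -0.8]
opening: 27.4
time: 6.9
tcp_pos: [556.3, -223.6, 179.1]
tcp_rot: [[0.002, 0.422, 0.906], [-0.001, 0.906, -0.422], [-1.0, -0.0, 0.002]]
contact_force: [-0.9, 0.5, -1.4]
opening: 27.2
rows [-2.955 -0.014 -0.036  0.003] cur [ 556.3 -223.6  179.1] zang -24.98 x [ 0.002 -0.001 -1.   ] op 27.2 F [-0.9  0.5 -1.4] t 6.9 q6 -0.07
```

View pics/c6.png

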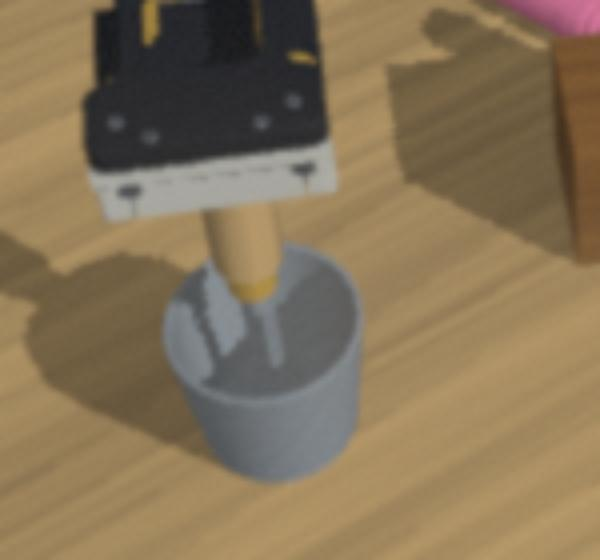

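View pics/s4.png

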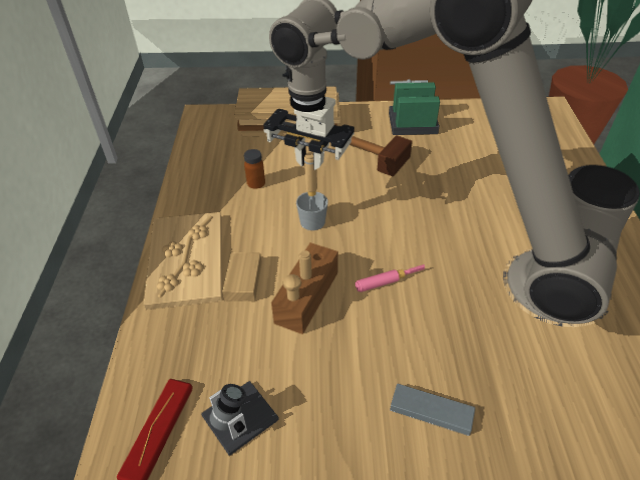

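```bash
python3 -m handwheel '[[[-1,0,0,0],[-2,0,0,0],[-3,0,0,0],[-3,0,0,0],[-3,0,0,0]]]' 0; python3 - <<'E'
from h import *
go([516.3,-89.2,254],-25)
print(plane(load('side0'),358,285,15),plane(load('side0'),427,268,10))
E
```

```text
time: 7.62
tcp_pos: [555.4, -223.5, 252.2]
tcp_rot: [[-0.001, 0.423, 0.906], [0.0, 0.906, -0.423], [-1.0, -0.0, -0.001]]
contact_force: [-0.3, -0.1, -1.5]
opening: 27.2
rows [-0.067  4.206 -3.686  0.   ] cur [ 555.4 -223.5  252.2] zang -25.0 x [-0.001  0.    -1.   ] op 27.2 F [-0.3 -0.1 -1.5] t 7.625 q6 -0.07
[451.12937317   2.84103416  15.        ] [286.21316003 -48.83709991  10.        ]
```

```bash
python3 -m handwheel '[[[0,1,-1,0],[0,2.2,-2,0],[0,3.4,-3,0],[0,4.2,-3.69,0],[0,4.2,-3.69,0],[1,4.2,-3.69,0],[2,4.2,-3.69,0],[2.8,4.2,-3.69,0],[3.08,4.2,-3.69,0],[3.08,4.2,-3.69,0],[3.08,4.2,-3.69,0]]]' 0; python3 - <<'E'
from h import *
go([516.3,-89.2,175],-25)
snap('side','s5');snap('scene','a5')
a=cv2.imread('pics/s5.png')[190:340,230:380];b=cv2.imread('pics/a5.png')[190:340,230:430]
cv2.imwrite('pics/c5.png',cv2.resize(a,None,fx=4,fy=4))
cv2.imwrite('pics/c6.png',cv2.resize(b,None,fx=4,fy=4))
E
```

```text
time: 9.0
tcp_pos: [517.0, -89.9, 176.8]
tcp_rot: [[0.001, 0.423, 0.906], [-0.001, 0.906, -0.423], [-1.0, 0.0, 0.001]]
contact_force: [-0.2, 0.1, -0.7]
opening: 27.2
rows [ 0.072  0.012 -0.038 -0.001] cur [517.  -89.9 176.8] zang -25.01 x [ 0.001 -0.001 -1.   ] op 27.2 F [-0.2  0.1 -0.7] t 9.0 q6 0.12
```

View pics/c6.png

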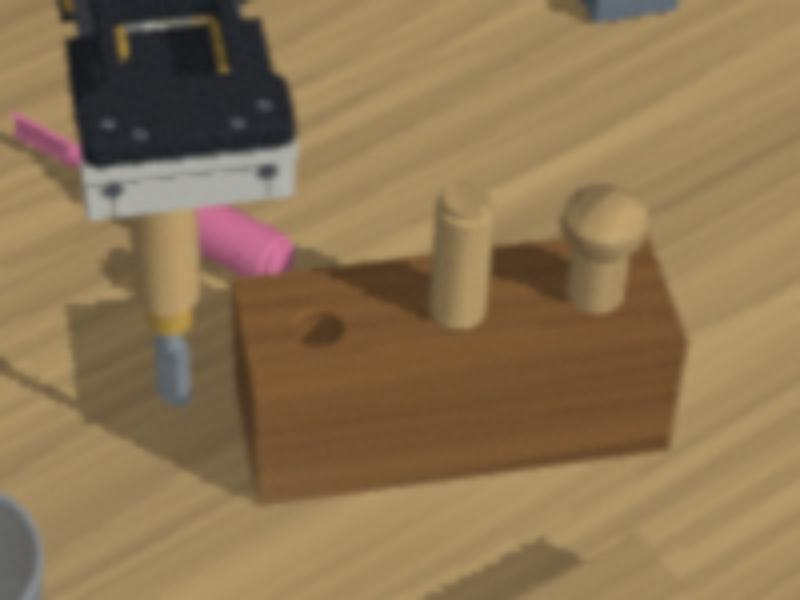

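View pics/c5.png

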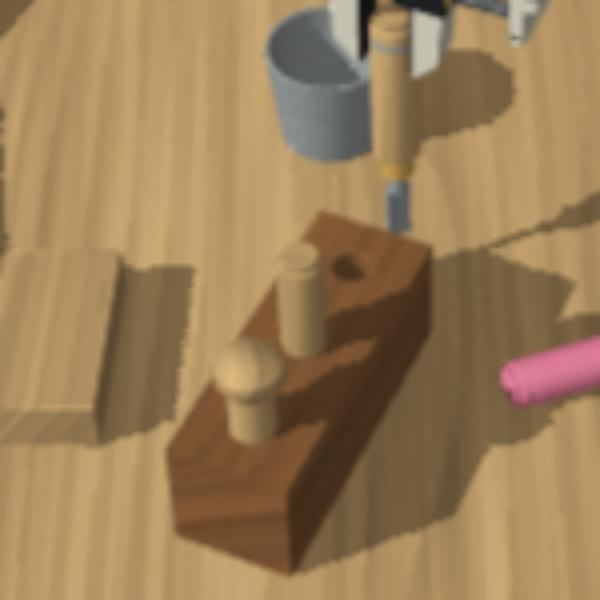

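The gouge hangs beside the end of the block. The handwheel can't tilt the tool, so I'll lever the gouge over inside the jaws against the fixed block. I'll do it gradually and watch the force.

```bash
python3 -m handwheel '[[[0,0.3,0,0],[0,0.6,0,0],[0,0.8,0,0],[0,1,0,0],[0,1.2,0,0],[0,1.2,0,0]]]' 0; python3 -m handwheel '[[[0,0.2,0,0],[0,0.4,0,0],[0,0.6,0,0],[0,0.8,0,0],[0,0.8,0,0]]]' 0;python3 - <<'E'
from h import *
go([516.3,-89.2,175],-25)
snap('side','s6');snap('scene','a6')
a=cv2.imread('pics/s6.png')[190:340,230:380];b=cv2.imread('pics/a6.png')[190:340,230:430]
cv2.imwrite('pics/c5.png',cv2.resize(a,None,fx=4,fy=4))
cv2.imwrite('pics/c6.png',cv2.resize(b,None,fx=4,fy=4))
E
```

```text
time: 9.85
tcp_pos: [529.0, -62.2, 176.1]
tcp_rot: [[-0.001, 0.422, 0.907], [-0.0, 0.907, -0.422], [-1.0, -0.001, -0.0]]
contact_force: [-1.3, -1.3, 1.2]
opening: 27.2
time: 10.48
tcp_pos: [537.8, -43.8, 176.0]
tcp_rot: [[-0.0, 0.422, 0.907], [0.0, 0.907, -0.422], [-1.0, -0.0, -0.0]]
contact_force: [-2.5, -1.5, -2.0]
opening: 27.5
rows [ 0.04  -2.01  -0.011  0.005] cur [537.8 -43.8 176. ] zang -24.96 x [-0.  0. -1.] op 27.5 F [-2.5 -1.5 -2. ] t 10.475 q6 0.21
```

View pics/c6.png

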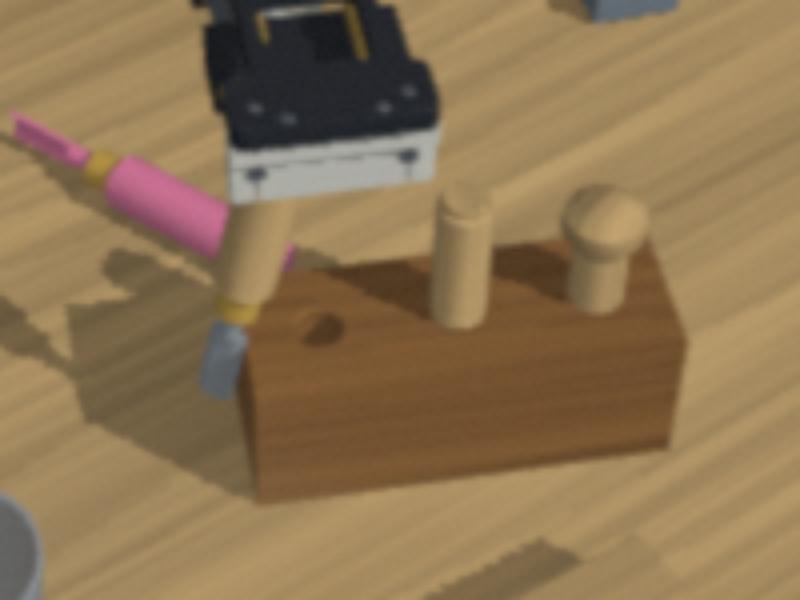

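```bash
cat >> h.py <<'E'
def onplane(s,u,v,o):
    R=np.array(o['tcp_rot']);p=np.array(o['tcp_pos']);c,d=ray(s,u,v);n=R[:,2]
    q=c+d*(n@(p-c))/(n@d); r=R.T@(q-p); return r  # tool coords
E
python3 - <<'E'
from h import *
np.set_printoptions(precision=1,suppress=True)
o=get_obs();a=load('a6')
P=[onplane(a,230+(x+.5)/4-.5,190+(y+.5)/4-.5,o) for x,y in [(263,215),(238,312),(217,393)]]
for p in P: print(p, np.degrees(np.arctan2(-p[1],p[0])),np.linalg.norm(p))
print(np.degrees(np.arctan2(-(P[2]-P[0])[1],(P[2]-P[0])[0])))
E
```

```text
[28.  -9.8  0. ] 19.26104774587894 29.711010881760917
[ 85.4 -21.2   0. ] 13.968467402870829 87.99123615587403
[137.1 -31.6   0. ] 12.987082095218545 140.65702891778602
11.313449843303234
```

```bash
python3 -m handwheel '[[[0,0.2,0,0],[0,0.4,0,0],[0,0.6,0,0],[0,0.8,0,0],[0,1,0,0],[0,1.2,0,0],[0,1.3,0,0],[0,1.3,0,0]]]' 0;python3 - <<'E'
from h import *
go([516.3,-89.2,175],-25)
snap('side','s7');snap('scene','a7')
a=cv2.imread('pics/s7.png')[190:340,230:380];b=cv2.imread('pics/a7.png')[190:340,230:430]
cv2.imwrite('pics/c5.png',cv2.resize(a,None,fx=4,fy=4))
cv2.imwrite('pics/c6.png',cv2.resize(b,None,fx=4,fy=4))
E
```

```text
time: 11.58
tcp_pos: [551.5, -14.5, 176.2]
tcp_rot: [[0.0, 0.422, 0.906], [0.0, 0.906, -0.422], [-1.0, 0.0, 0.0]]
contact_force: [-0.6, -1.8, -0.9]
opening: 27.3
rows [ 4.700e-02 -3.304e+00 -1.500e-02  2.000e-03] cur [551.5 -14.5 176.2] zang -24.98 x [ 0.  0. -1.] op 27.3 F [-0.6 -1.8 -0.9] t 11.575 q6 0.27
```

View pics/c6.png

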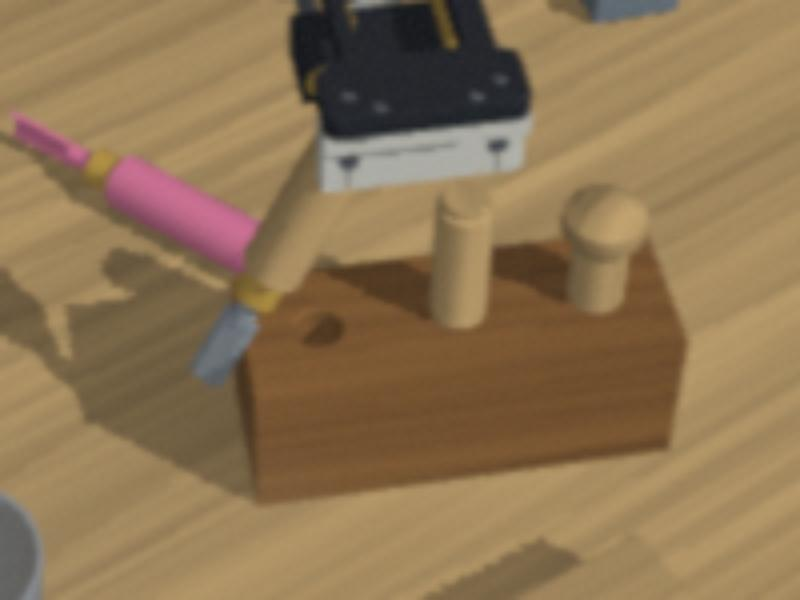

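View pics/c5.png

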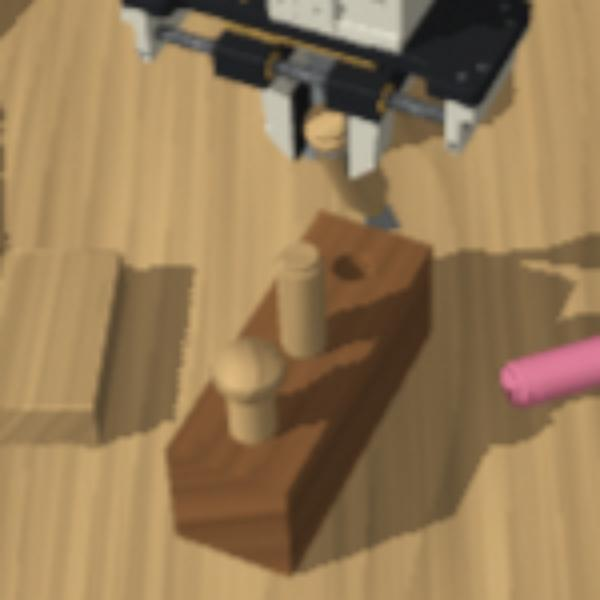

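```bash
python3 - <<'E'
from h import *
np.set_printoptions(precision=1,suppress=True)
o=get_obs();a=load('a7')
P=[onplane(a,230+(x+.5)/4-.5,190+(y+.5)/4-.5,o) for x,y in [(312,204),(257,294),(208,376)]]
for p in P: print(p, np.linalg.norm(p))
for i,j in [(0,1),(0,2),(1,2)]:print(np.degrees(np.arctan2(-(P[j]-P[i])[1],(P[j]-P[i])[0])))
E
```

```text
[ 25.2 -21.8   0. ] 33.32097807421084
[ 75.6 -45.3  -0. ] 88.15252367587571
[124.8 -67.7   0. ] 141.98165001709503
24.99685949464028
24.745061868142184
24.48584287826604
```

```bash
python3 -m handwheel '[[[0,0.2,0,0],[0,0.4,0,0],[0,0.55,0,0],[0,0.55,0,0]]]' 0; python3 -m handwheel '[[[0,0,0,0],[-1,0,0,0],[-2,0,0,0],[-3,0,0,0],[-4,0,0,0],[-4,0,0,0],[-4,0,0,0]]]' 0;python3 - <<'E'
from h import *
go([615.6,249.4,300],127.7)
snap('side','s8');snap('scene','a8')
b=cv2.imread('pics/a8.png')[150:300,230:430]
cv2.imwrite('pics/c6.png',cv2.resize(b,None,fx=4,fy=4))
E
```

```text
time: 12.18
tcp_pos: [557.5, -1.7, 176.2]
tcp_rot: [[0.0, 0.422, 0.907], [0.0, 0.907, -0.422], [-1.0, 0.0, 0.0]]
contact_force: [-0.5, -1.8, 0.3]
opening: 27.2
time: 13.05
tcp_pos: [556.8, -2.0, 275.0]
tcp_rot: [[-0.001, 0.423, 0.906], [0.0, 0.906, -0.423], [-1.0, -0.0, -0.001]]
contact_force: [0.0, 1.2, -1.3]
opening: 27.2
rows [ -1.     10.108  -2.119 -19.087] cur [556.8  -2.  275. ] zang -24.99 x [-0.001  0.    -1.   ] op 27.2 F [ 0.   1.2 -1.3] t 13.05 q6 0.29
```

View pics/c6.png

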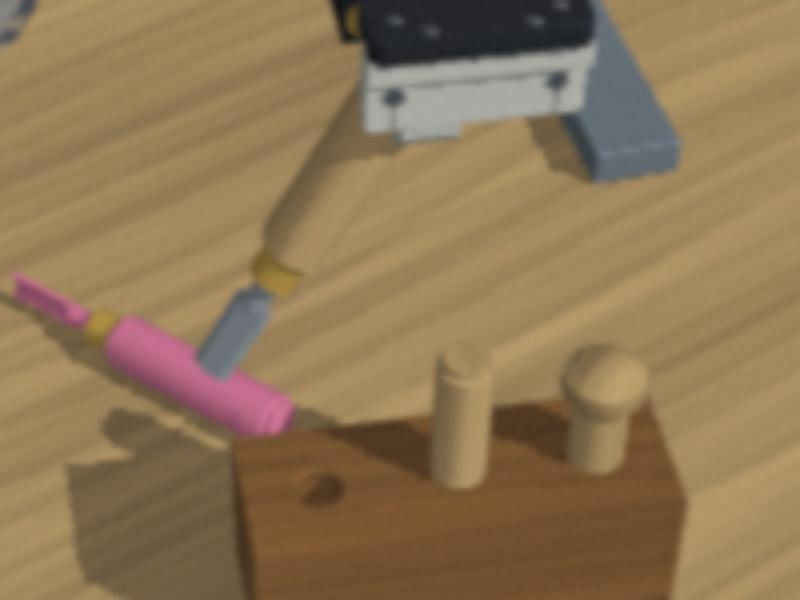

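```bash
python3 - <<'E'
from h import *
np.set_printoptions(precision=1,suppress=True)
o=get_obs();a=load('a8')
P=[onplane(a,230+(x+.5)/4-.5,150+(y+.5)/4-.5,o) for x,y in [(336.6,172),(277,272),(216,365)]]
for p in P: print(p, np.linalg.norm(p))
for i,j in [(0,1),(0,2),(1,2)]:print(np.degrees(np.arctan2(-(P[j]-P[i])[1],(P[j]-P[i])[0])))
E
```

```text
[ 21.9 -26.3  -0. ] 34.24154727757639
[ 70.5 -49.5   0. ] 86.11558750226847
[118.4 -74.9   0. ] 140.1199647970235
25.566779812856133
26.75234949260115
27.927673236950074
```

```bash
python3 -m handwheel '[[[-0.5,0.5,-0.1,-1.3],[-1,1.5,-0.3,-2.6],[-1,2.5,-0.5,-3.9],[-1,3.5,-0.7,-5.2],[-1,4.5,-0.9,-6.5],[-1,5.5,-1.1,-7.8],[-1,6.5,-1.4,-9.1],[-1,7.5,-1.6,-10.4],[-1,8.5,-1.8,-11.7],[-1,9.5,-2,-13],[-1,10.1,-2.1,-14.3],[-1,10.1,-2.1,-15.6],[-1,10.1,-2.1,-16.9],[-1,10.1,-2.1,-18.2],[-1,10.1,-2.1,-19.1],[-1,10.1,-2.1,-19.1],[-1,10.1,-2.1,-19.1],[-1,10.1,-2.1,-19.1]]]' 0;python3 - <<'E'
from h import *
go([615.6,249.4,300],127.7)
snap('side','s9');snap('scene','a9')
b=cv2.imread('pics/a9.png')[130:280,430:580]
cv2.imwrite('pics/c6.png',cv2.resize(b,None,fx=4,fy=4,interpolation=cv2.INTER_CUBIC))
b=cv2.imread('pics/s9.png')[280:430,200:350]
cv2.imwrite('pics/c5.png',cv2.resize(b,None,fx=4,fy=4,interpolation=cv2.INTER_CUBIC))
E
```

```text
time: 15.4
tcp_pos: [616.2, 248.8, 300.8]
tcp_rot: [[-0.0, -0.791, -0.612], [-0.0, -0.612, 0.791], [-1.0, 0.0, 0.0]]
contact_force: [-0.4, 0.1, -0.3]
opening: 27.1
rows [0.032 0.006 0.034 0.004] cur [616.2 248.8 300.8] zang 127.73 x [-0. -0. -1.] op 27.1 F [-0.4  0.1 -0.3] t 15.4 q6 -1.96
```

View pics/a9.png

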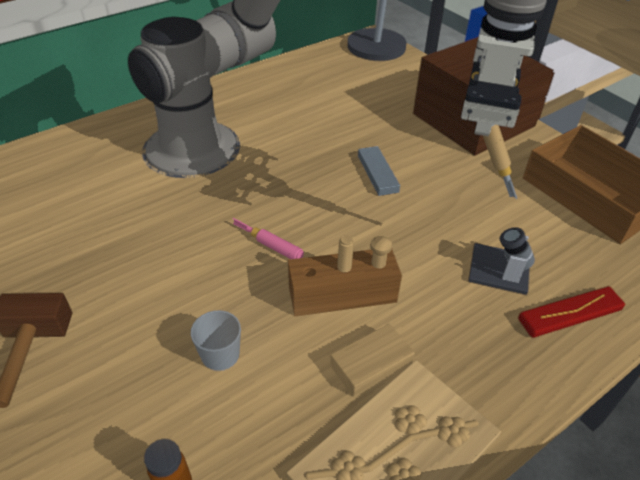

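View pics/s9.png

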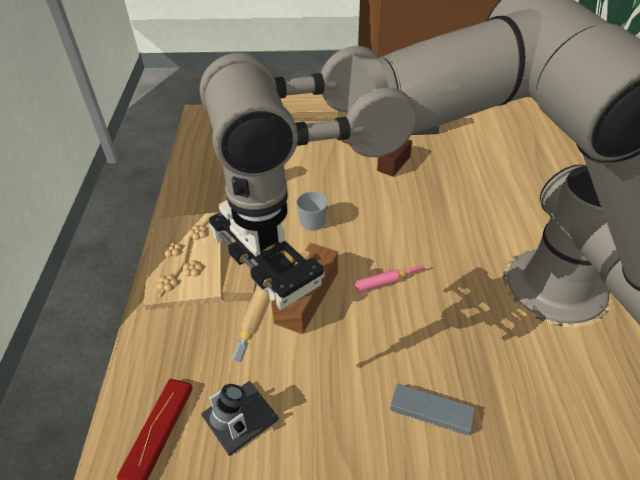

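View pics/c6.png

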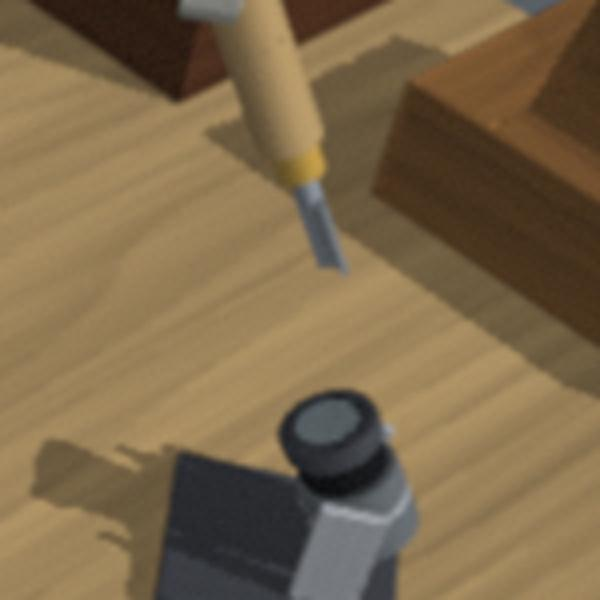

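View pics/c5.png

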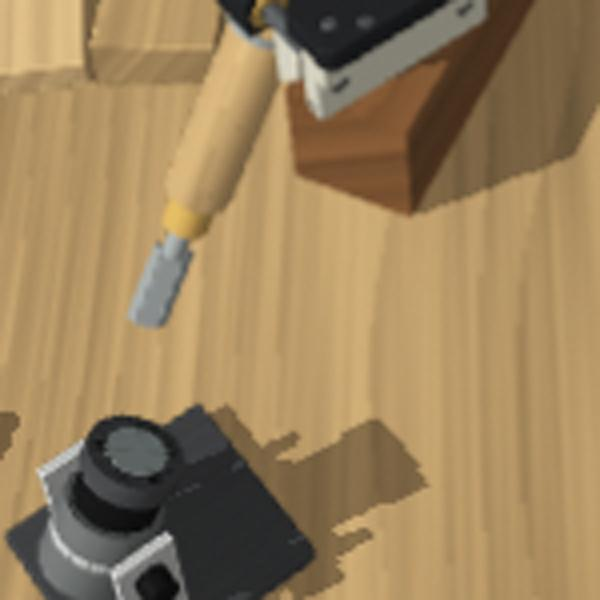

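```bash
python3 - <<'E'
from h import *
b=cv2.imread('pics/a9.png')[125:203,475:530]
cv2.imwrite('pics/c6.png',cv2.resize(b,None,fx=7.5,fy=7.5,interpolation=cv2.INTER_CUBIC))
b=cv2.imread('pics/s9.png')[285:365,225:280]
cv2.imwrite('pics/c5.png',cv2.resize(b,None,fx=7.5,fy=7.5,interpolation=cv2.INTER_CUBIC))
E
```

```text
(no output)
```

View pics/c6.png

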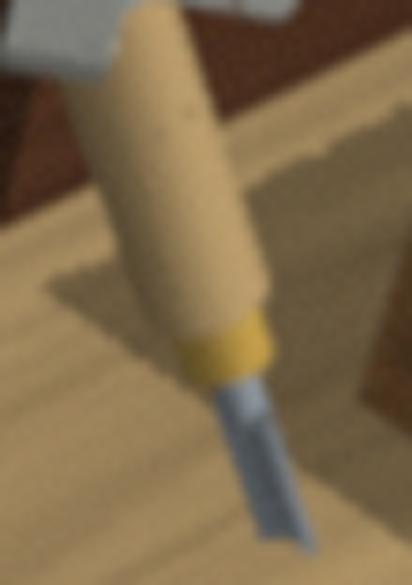

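View pics/c5.png

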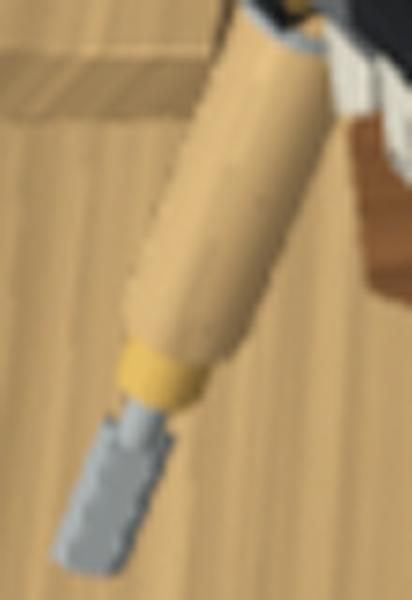

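```bash
cat >> h.py <<'E'
def axis(a,b,pa,pb):
    n=[]
    for s,p in((a,pa),(b,pb)):
        r1=ray(s,*p[0])[1];r2=ray(s,*p[1])[1];m=np.cross(r1,r2);n.append(m/np.linalg.norm(m))
    d=np.cross(*n);d/=np.linalg.norm(d);return d*np.sign(d[2])
E
python3 - <<'E'
from h import *
np.set_printoptions(precision=3,suppress=True)
a=load('a9');b=load('s9')
f=lambda p:(475+(p[0]+.5)/7.5-.5,125+(p[1]+.5)/7.5-.5)
g=lambda p:(225+(p[0]+.5)/7.5-.5,285+(p[1]+.5)/7.5-.5)
def rep(n,d): print(n,d,'tilt',np.degrees(np.arccos(d[2])),'az',np.degrees(np.arctan2(d[1],d[0])))
rep('h-f',axis(a,b,[f((159,152)),f((229,349))],[g((237.5,184)),g((160,376))]))
rep('h-t',axis(a,b,[f((159,152)),f((287,545))],[g((237.5,184)),g((88,567))]))
rep('f-t',axis(a,b,[f((229,349)),f((287,545))],[g((160,376)),g((88,567))]))
print('ferr',tri(ray(a,*f((229,349))),ray(b,*g((160,376)))))
print('tip',tri(ray(a,*f((287,545))),ray(b,*g((88,567)))))
print(get_obs()['tcp_pos'])
E
```

```text
h-f [-0.381 -0.301  0.874] tilt 29.027950009329654 az -141.65657059449364
h-t [-0.37  -0.286  0.884] tilt 27.855905261254886 az -142.26791554781332
f-t [-0.359 -0.271  0.893] tilt 26.735696505824315 az -142.93772957228353
ferr (array([659.876, 283.447, 232.142]), np.float64(2.5002905597426577))
tip (array([680.238, 298.821, 181.49 ]), np.float64(2.43537200198793))
[616.286 248.79  300.958]
```

```bash
python3 -m handwheel '[[[0.1,0.1,0,0],[0.3,0.2,0,0],[0.6,0.3,0,0],[0.9,0.4,0,0],[1.1,0.48,0,0],[1.25,0.48,0,0],[1.34,0.48,0.02,0],[1.34,0.48,0.02,0],[1.34,0.48,0.02,0]]]' 0;python3 - <<'E'
from h import *
go([606.5,241.7,267.5],127.7)
snap('side','s10');snap('scene','a10');snap('wrist','w10')
b=cv2.imread('pics/a10.png')[160:250,470:540]
cv2.imwrite('pics/c6.png',cv2.resize(b,None,fx=6.5,fy=6.5,interpolation=cv2.INTER_CUBIC))
b=cv2.imread('pics/s10.png')[310:410,210:290]
cv2.imwrite('pics/c5.png',cv2.resize(b,None,fx=6,fy=6,interpolation=cv2.INTER_CUBIC))
E
```

```text
time: 16.62
tcp_pos: [606.6, 241.9, 267.8]
tcp_rot: [[0.0, -0.79, -0.613], [0.0, -0.613, 0.79], [-1.0, -0.0, -0.0]]
contact_force: [-0.2, -0.2, -2.1]
opening: 27.5
rows [ 0.011  0.01  -0.005  0.014] cur [606.6 241.9 267.8] zang 127.81 x [ 0.  0. -1.] op 27.5 F [-0.2 -0.2 -2.1] t 16.625 q6 -1.97
```

View pics/c6.png

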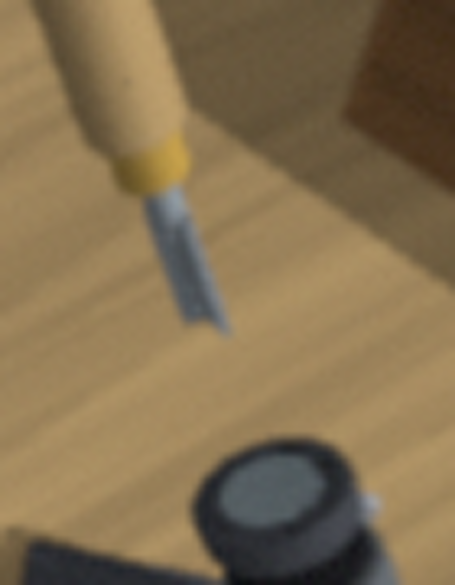

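View pics/c5.png

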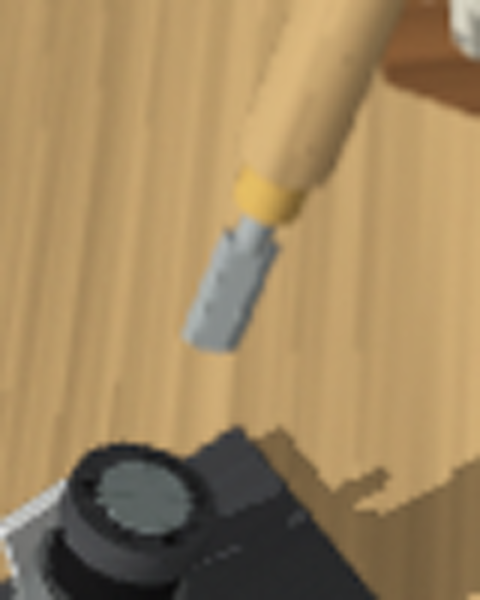

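View pics/w10.png

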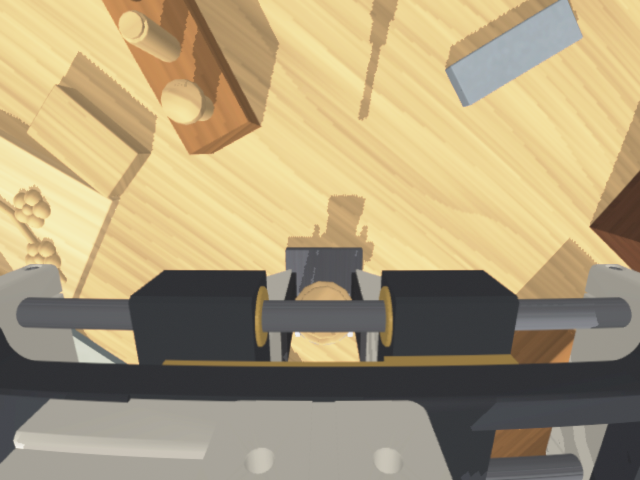

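```bash
python3 - <<'E'
from h import *
np.set_printoptions(precision=3,suppress=True)
a=load('a10');b=load('s10')
f=lambda p:(470+(p[0]+.5)/6.5-.5,160+(p[1]+.5)/6.5-.5)
g=lambda p:(210+(p[0]+.5)/6-.5,310+(p[1]+.5)/6-.5)
def rep(n,d): print(n,d,'tilt',np.degrees(np.arccos(d[2])),'az',np.degrees(np.arctan2(d[1],d[0])))
H=((112,53),(308,109));F=((152,163),(267,198));T=((206,327),(210,348));L=((273,490),(147,497))
for n,p,q in [('hf',H,F),('ht',H,T),('ft',F,T),('tip-lens',T,L),('h-lens',H,L)]:
    rep(n,axis(a,b,[f(p[0]),f(q[0])],[g(p[1]),g(q[1])]))
t=lambda p:tri(ray(a,*f(p[0])),ray(b,*g(p[1])))
for n,p in [('H',H),('F',F),('T',T),('L',L)]: print(n,t(p))
d=t(T)[0]-t(L)[0];ax=np.array([-.396,-.306,.866]);print(d,d@ax,d-ax*(d@ax))
R=get_obs()['tcp_rot'];print('corr units',R.T@(t(L)[0]+60*ax-t(T)[0])/25)
E
```

```text
hf [-0.405 -0.272  0.873] tilt 29.22320323133804 az -146.15352802031944
ht [-0.374 -0.281  0.884] tilt 27.89113527031411 az -143.03278472935907
ft [-0.355 -0.286  0.89 ] tilt 27.119857027760375 az -141.12754197539326
tip-lens [-0.388 -0.323  0.863] tilt 30.29813488929205 az -140.25923827513563
h-lens [-0.379 -0.298  0.876] tilt 28.845823889395163 az -141.86299378953183
H (array([635.535, 267.877, 229.556]), np.float64(0.10325637420702496))
F (array([649.987, 276.428, 199.028]), np.float64(1.5430541809590856))
T (array([670.498, 292.606, 147.817]), np.float64(1.9295241892315185))
L (array([694.532, 310.675,  95.452]), np.float64(4.333777888424861))
[-24.033 -18.069  52.365] 60.394301503861485 [-0.117  0.412  0.064]
corr units [ 0.016 -0.001 -0.016]
```

```bash
python3 -m handwheel '[[[0,0,0,0],[0,0,0,0],[0,0,0,0],[0,0,0,0],[0,0,0,0],[0,0,0,0],[0,0,0,0],[0,0,0,0],[0,0,0,0],[0,0,0,0],[0,0,0,0],[0,0,0,0]]]' 0;python3 - <<'E'
from h import *
go([606.5,241.7,267.5],127.7); print(get_obs()['joint_velocities'])
s=snap('side','s11');a=snap('scene','a11')
for n,x,(x0,y0,x1,y1) in [('a10',a,(480,160,520,220)),('s10',s,(230,320,290,372))]:
    d=np.abs(load(n)['pixels'].astype(int)-x['pixels'])[y0:y1,x0:x1].max(2); print(n,d.max(),(d>25).sum())
E
```

```text
time: 18.27
tcp_pos: [606.5, 241.8, 267.6]
tcp_rot: [[0.0, -0.79, -0.613], [-0.0, -0.613, 0.79], [-1.0, 0.0, -0.0]]
contact_force: [-0.2, -0.1, -0.8]
opening: 27.3
rows [ 0.004  0.004 -0.004  0.013] cur [606.5 241.8 267.6] zang 127.8 x [ 0. -0. -1.] op 27.3 F [-0.2 -0.1 -0.8] t 18.275 q6 -1.97
[-0.00109995  0.00075598 -0.00088573 -0.0005065  -0.00155359 -0.00045118]
a10 18 0
s10 31 3
```

View pics/a11.png

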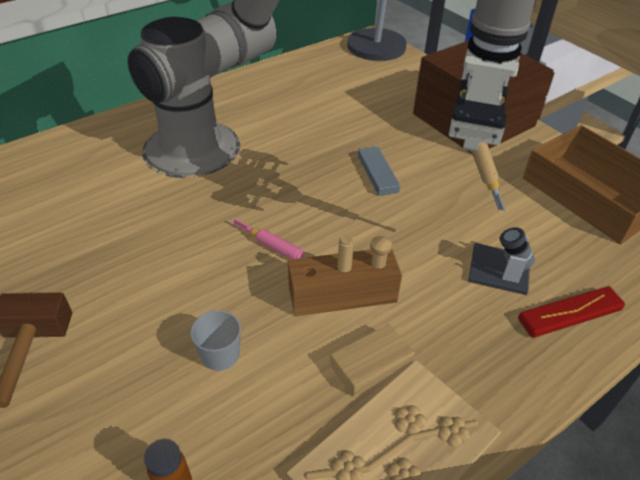

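The gouge is steady, with its tip at scene (501,208) in front of the lens at (514,236). The cup is still at (217,340), and both other tools stand in the block.

```bash
python3 -c "from bench import close_job; print(close_job())"
```

```text
the job is handed in; nothing more can be done
None
```

The gouge is held motionless in front of the inspection camera, and the job was handed in after about 18 s of the 48 s. I lifted the gouge straight out of the block and dipped the blade about 29 mm below the cup rim. The handwheel can't tilt the tool, so I then levered the gouge over in the jaws against the end face of the block, at about 2–3 N. Last, I turned it and held it up to the lens.

**Last checks, measured in two views:**
- **Position:** the edge is 60.4 mm from the glass and about 0.4 mm off the lens axis. The camera calibration itself is only good to about 2 mm.
- **Stillness:** over 1.6 s the pictures showed no visible movement, and the grip opening stayed steady.
- **Other items:** the cup is in its place and the veiner and palm tool still stand in the block. I never brought the gouge or gripper near the camera.

**Not exact:**
- **Tilt:** it measured between 27° and 29° depending on which points I used, against the 30° wanted. The gouge is therefore probably 1–2° short. I left it, because levering again risked the grip.
- **Lean direction:** most readings matched the lens's lean to within about 1°, but one (handle to ferrule) was about 4° off.
- **Grip:** the gouge slid in the jaws while being levered, so it is now held near the top of its handle, not at the middle of the pads.

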